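# Make up two remedy sample kits

### The arm

A 6-joint arm with a two-finger parallel gripper is mounted at the origin on a cart in front of the work surface, level with it; the furniture and walls round the work are solid. World frame = base frame: x ahead of the robot, y to its left, z up, the work surface at z = 0. Lengths are in m, angles in rad, forces in N, time in s.
With the tool pointing down it reaches from about 0.35 to 0.85 m from the base axis. Payload 8.1 kg.
Tool frame: the origin (TCP) lies at the centre of the arm's flange, where the gripper is bolted on; the fingertips stand 186 mm ahead of it and the grasp point (between the pads) lies 167 mm ahead of it; z points along the fingers, y is the direction in which the jaws open and shut (so a half turn about z gives the same grasp; the last joint's range is limited). The gripper opens to 93 mm and grips with 3 to 60 N. Pads are 15 mm wide; open, the fingers measure 128 mm over their backs; the gripper's body (75 mm by 188 mm) begins 65 mm behind the grasp point.
Start: joints at [-1.269, 0.13, 1.488, -0, 1.523, -0.085], TCP at [0.226, -0.556, 0.405] pointing down, gripper open.
Joint ranges: [-2.96, 2.96], [-0.89, 2.26], [0.02, 2.5], [-1.34, 4.48], [0, 2.73], [-2.66, 2.66]. Speed limits (rad/s): [2.39, 2.39, 2.79, 3.14, 3.14, 3.14].

### API

Orientations are given as a rotation vector (axis times angle).
In Python, from plant import robot, viewer, order gives the robot as it stands.
- The arm moves only by the tool apply_moves, never from a script. Its argument "deltas" is a list of rows, each a list of 3 entries, a list of its own where there are three numbers: the finger opening in mm, from 0 to 93, then the shift along the tool's x, y, z in mm, then the turn about the tool's z in rad. In form: [[grip, [dx, dy, dz], yaw], ...]. A call has 1 to 5 rows; each row shifts and turns the commanded pose from where the row before left it, along the tool's axes as they then stand; what a row does not reach is not made up. A row lasts 1/8 s, in which the tool goes at most 62.5 mm and 10.7 degrees, less where a joint would pass 70% of its speed; a pose out of reach is approached as far as the arm can. A call is refused whole if a number of a shift passes 62.5 or a number of a turn 0.188, either way. A call with a gripper value outside its range is refused whole. The fingers move at their own pace and stop on an object; "grip_force" is the grip in N (left out, the last holds). Time passes only in rows, so rows that do not move let the fingers close. It gives the time, the measured TCP pose, the force and the opening at its end, in the units of the state.
- robot.read_state(): the state, without advancing time (a new reading comes with each control period).
- viewer.read_camera(name): name is "scene" or "top" or "wrist"; returns the picture (400x640x3 uint8, blue, green, red); there is no depth.
- viewer.get_calibration(name): a dict with "fx", "fy", "cx", "cy" (pixels), "distortion" ([k1, k2, p1, p2, k3] as OpenCV has them; the pictures are not rectified), "R" (3x3) and "t" (3): a world point X has camera coordinates R X + t. Camera axes: x right, y down, z forward; pixel columns grow to the right and rows downward; lengths in m; the calibration is good to about 2 mm. A picture is of the moment at which its call begins: read the wrist's pose just before it. get_calibration takes no time and is no camera call; for the wrist camera it gives the pose at the moment of the call.
- order.close_job(): hands the job in, once; it reports no verdict.
The state is a dict: "t": time; "q": joint angles; "dq": joint speeds; "joint_torque": joint torques, N m; "tool_pos": TCP position; "orientation": TCP orientation; "force": force on the tool from outside, world axes, zero at the start; "wrist_torque": the same for the moment, N m; "opening": finger opening in m.
Only numpy, scipy, OpenCV 4.12 (cv2) and the standard library are available. Lean on these libraries where they do the work, as an engineer would, in place of code of your own. Each camera call takes 0.05 s, during which the arm holds its last target. There are 200 camera calls.

### The job

Make up the two sample kits from the stock on the grey desk pad. The blue tray gets the white carton with red bands in its long slot, the white-capped jar in its wide well and the brown bottle in its narrow well; the green tray gets the black-capped jar in its wide well and the white bottle with the blue cap in its narrow well. Everything stands or lies flat on the floor of its well; do not tip over the jars and bottles, and leave the red-capped jar and the yellow carton behind the pad where they are.

Things in the scene. Friction and masses are not known exactly. Their poses are not given: they have to be found in the camera images.
- blue_tray: Blue tray fixed on the grey desk pad (top at z = 5 mm), 176 (x) x 170 (y) x 14 mm high; floor 3 mm, walls and dividers 4 mm thick, all 14 mm high. Origin: centre of its underside, z up, +x roughly away from the robot. Wells (clear x by y, centre in the tray frame, mm): long slot on the robot's side 80x162 at (-44, 0); on the far side the wide well 84x96 at (+42, +33) and the narrow well 84x62 at (+42, -50).
- green_tray: Green tray fixed on the grey desk pad (top at z = 5 mm), 92 (x) x 170 (y) x 14 mm high; floor 3 mm, walls and divider 4 mm thick, all 14 mm high. Origin: centre of its underside, z up, +x roughly away from the robot. Wells (clear x by y, centre in the tray frame, mm): wide well 84x96 at (0, +33), narrow well 84x62 at (0, -50).
- white_cap_jar: Round jar of pale brown herbs with a white cap, 60 mm across, 75 mm high, standing on the desk pad. Origin: centre of its underside, z up; the turn about z has no meaning for handling.
- black_cap_jar: Round jar of dark herbs with a black cap, 52 mm across, 70 mm high, standing on the desk pad. Origin: centre of its underside, z up; the turn about z has no meaning for handling.
- brown_bottle: Small round brown bottle with a black cap, 32 mm across, 62 mm high, standing on the desk pad; the narrower cap begins above the shoulder, so hold it by the body below 40 mm. Origin: centre of its underside, z up; the turn about z has no meaning for handling.
- white_bottle: Small round white bottle with a blue cap, 32 mm across, 70 mm high, standing on the desk pad; the narrower cap begins above the shoulder, so hold it by the body below 40 mm. Origin: centre of its underside, z up; the turn about z has no meaning for handling.
- red_carton: White folded carton with red bands, lying flat on the desk pad, 50 (its x) x 140 (its y) x 45 mm high. Origin: centre of its underside, z up. Either way round in the slot will do.
- red_cap_jar: Round jar of reddish brown herbs with a red cap, 66 mm across, 85 mm high, standing on the desk pad; belongs to neither kit, stays where it is. Origin: centre of its underside, z up; the turn about z has no meaning for handling.
- yellow_carton: Yellow carton, lying flat on the desk at the back, 60 (its x) x 115 (its y) x 30 mm high; belongs to neither kit, stays where it is. Origin: centre of its underside, z up.

How it is judged:
By the outcome, as a careful person would: the job done as asked, in the order asked, and still so for the second after the job is handed in, with the robot touching nothing.
It also fails if it takes over 131 s, if anything falls off the work surface, if the arm or the gripper's body presses on something with over 40 N, if the wrist force passes 120 N, or if a joint passes its speed limit or range.

## Working session

There is one attempt and no reset: what is moved stays moved. The work goes in short steps, Python scripts to look and compute and a tool call to move; the robot and the scene stay as the last step left them, time stands still between calls to the robot, and variables do not carry over. Pictures are saved under pics/ and viewed, about 12 in all and at most 16, crops included, and the job is handed in when it is done.

Besides the shell and the picture viewer there is one more tool, called as a command line: name --argument value ..., lists and objects as JSON in quotes. apply_moves: Moves the arm, as the interface text tells. Its arguments: {"type":"object","properties":{"deltas":{"type":"array"},"grip_force":{"type":"number"}},"required":["deltas"]}

```bash
mkdir -p pics && cat > h.py <<'E'
import numpy as np, cv2
from plant import robot, viewer, order
def snap(name,fn):
    im=viewer.read_camera(name); cv2.imwrite('pics/'+fn,im); return im
def ray(name,uv,z,cal=None):
    c=cal or viewer.get_calibration(name)
    K=np.array([[c['fx'],0,c['cx']],[0,c['fy'],c['cy']],[0,0,1.]])
    p=cv2.undistortPoints(np.array(uv,float).reshape(-1,1,2),K,np.array(c['distortion'],float)).reshape(-1,2)
    R=np.array(c['R']);t=np.array(c['t']).ravel()
    C=-R.T@t; d=np.c_[p,np.ones(len(p))]@R
    z=np.broadcast_to(z,len(p))
    return C+d*((z-C[2])/d[:,2])[:,None]
def proj(name,X,cal=None):
    c=cal or viewer.get_calibration(name)
    K=np.array([[c['fx'],0,c['cx']],[0,c['fy'],c['cy']],[0,0,1.]])
    r,_=cv2.Rodrigues(np.array(c['R']))
    return cv2.projectPoints(np.array(X,float),r,np.array(c['t'],float),K,np.array(c['distortion'],float))[0].reshape(-1,2)
E
python3 - <<'E'
from h import *
s=robot.read_state(); print(s)
for n in ('scene','top','wrist'): snap(n,n+'0.png')
for n in ('top','wrist','scene'):
    c=viewer.get_calibration(n); R=np.array(c['R']); print(n,c['fx'],-R.T@np.array(c['t']).ravel(),R[2])
E
```

```text
{'t': 0.0, 'q': array([-1.26942447e+00,  1.31120283e-01,  1.48926901e+00,  8.42636309e-06,
        1.52300578e+00, -8.54394382e-02]), 'dq': array([-0.00156729,  0.00022283,  0.00155824,  0.00143881, -0.00027956,
       -0.00126487]), 'joint_torque': array([-6.15497993e-04, -5.59838676e+01, -4.91765249e+01,  7.69159477e-02,
        3.58450657e-02, -1.73547960e-04]), 'tool_pos': array([ 0.22627363, -0.55544799,  0.40371721]), 'orientation': array([-3.08125948e+00, -6.03475654e-01,  2.91773566e-04]), 'force': array([ 0.63917457, -0.83743641,  0.08946369]), 'wrist_torque': array([-0.02241306, -0.00498402, -0.00844544]), 'opening': 0.09319492813414766}
top 405.41670817425245 [0.52537504 0.06221144 0.98202845] [ 0.07075191 -0.00755908 -0.9974653 ]
wrist 308.6678952769972 [ 0.30150363 -0.52498832  0.38363159] [-0.2704388  -0.10911276 -0.95653398]
scene 389.131632921325 [0.24022389 0.68150671 0.76293295] [ 0.36305817 -0.59807515 -0.71448924]
```

View pics/top0.png

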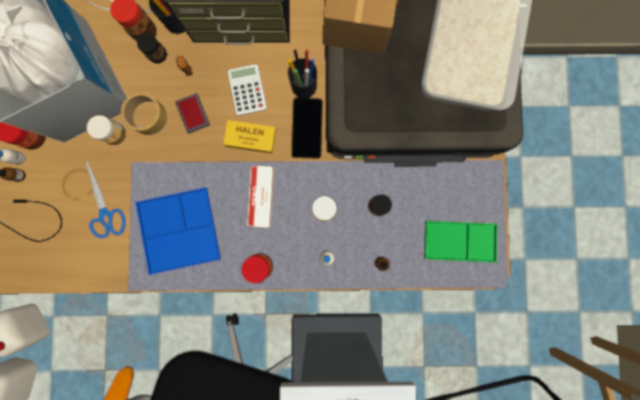

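View pics/scene0.png

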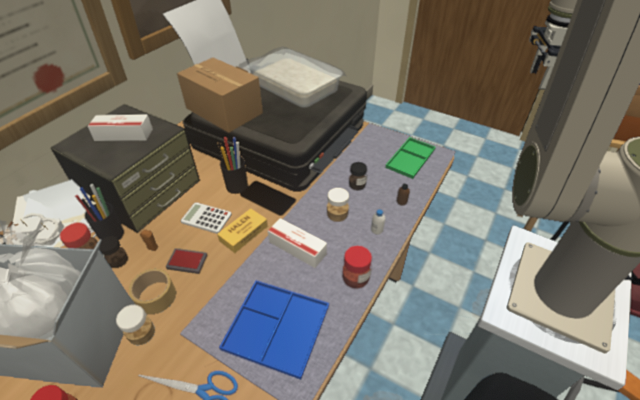

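The top view shows the blue tray at about (178,230), green tray (460,241), carton (260,196), white cap (324,208), black cap (380,205), white bottle (328,258), brown bottle (382,263), red jar (257,268). The scene view agrees. I'll enlarge it to measure.

```bash
python3 - <<'E'
from h import *
im=cv2.imread('pics/top0.png')
cv2.imwrite('pics/tl.png',cv2.resize(im[155:295,125:325],None,fx=4,fy=4,interpolation=cv2.INTER_CUBIC))
cv2.imwrite('pics/tr.png',cv2.resize(im[155:295,310:510],None,fx=4,fy=4,interpolation=cv2.INTER_CUBIC))
E
```

```text
(no output)
```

View pics/tl.png

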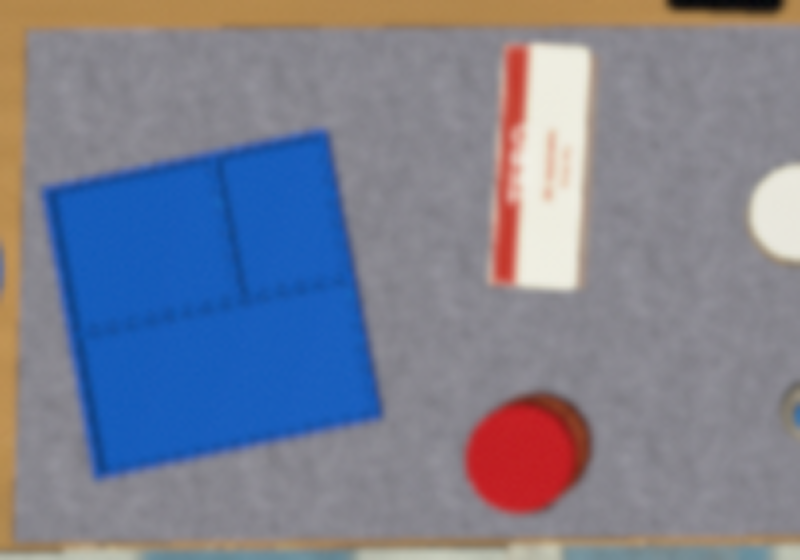

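View pics/tr.png

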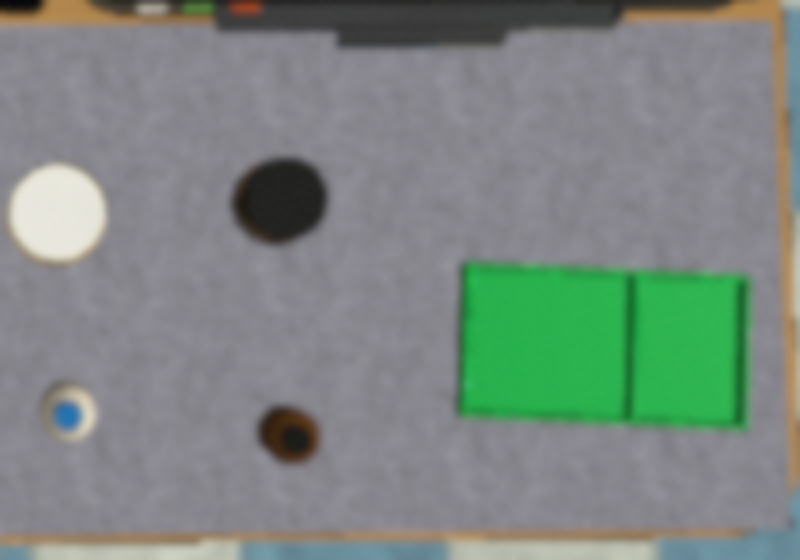

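```bash
python3 - <<'E'
from h import *
def P(pts,ox,z): 
    return ray('top',(np.array(pts)+.5)/4-.5+[ox,155],z)[:,:2]*1000
for n,pts,ox,z in [('blue',[(43,188),(327,131),(382,417),(98,478)],125,.019),('green',[(463,264),(748,274),(746,428),(459,414)],310,.019),('carton',[(506,44),(591,47),(579,290),(490,285)],125,.05)]:
    p=P(pts,ox,z); c=p.mean(0); e=[np.linalg.norm(p[i]-p[i-1]) for i in range(4)]
    # p: far-left, far-right, near-right, near-left ; y axis: right->left
    yv=(p[0]-p[1])+(p[3]-p[2]); xv=(p[0]-p[3])+(p[1]-p[2])
    print(n,c.round(1),'sides',np.round(e),'ang y-axis deg',np.degrees(np.arctan2(-yv[0],yv[1])).round(1),'x',np.degrees(np.arctan2(xv[1],xv[0])).round(1))
for n,pt,ox,z in [('white',(58,214),310,.08),('black',(285,199),310,.075),('wb',(68,415),310,.075),('bb',(295,439),310,.067),('redjar',(521,459),125,.09)]:
    print(n,P([pt],ox,z)[0].round(1))
print('pad',P([(25,30),(16,540)],125,.005).round(), P([(782,25),(790,530)],310,.005).round())
E
```

```text
blue [519.2 399.8] sides [174. 170. 173. 169.] ang y-axis deg 11.3 x 11.8
green [ 489.2 -268.3] sides [ 88. 169.  91. 169.] ang y-axis deg -2.8 x -3.0
carton [596.3 201.8] sides [139.  49. 140.  51.] ang y-axis deg -3.0 x -3.1
white [566.2  54.6]
black [573.9 -72.7]
wb [454.8  49.9]
bb [439.8 -77.1]
redjar [433.5 206.4]
pad [[684. 521.]
 [380. 518.]] [[ 682. -388.]
 [ 378. -380.]]
```

Side lengths match the known tray and carton sizes within 2 to 4 mm. I'll start by turning the jaws about 65° for the carton and descending a little.

```bash
cat >> h.py <<'E'
def plan(x,y,zg,jaw=None):
    """target grasp point mm, jaw world deg: shift in present tool axes, then turn needed"""
    s=robot.read_state(); R=cv2.Rodrigues(np.array(s['orientation']))[0]; p=np.array(s['tool_pos'])*1000
    d=R.T@(np.array([x,y,zg+167.])-p); a=np.degrees(np.arctan2(R[1,1],R[0,1]))
    out='t %.2f tcp %s jaw %.1f tilt %.2f open %.1f F %s | shift %s |%.0f|'%(s['t'],p.round(1),a,np.degrees(np.arccos(-R[2,2])),s['opening']*1e3,np.round(s['force'],1),d.round(1),np.linalg.norm(d))
    if jaw is not None:
        w=(jaw-a+90)%180-90; out+=' yaw %.3f (world %.1f deg)'%(-np.radians(w),w)
    print(out)
E
```

apply_moves --deltas '[[93, [0, 0, 10], -0.162], [93, [0, 0, 10], -0.162], [93, [0, 0, 10], -0.162], [93, [0, 0, 10], -0.162], [93, [0, 0, 10], -0.162]]' --grip_force 20

```text
t: 0.78
tool_pos: [0.2263, -0.5555, 0.354]
orientation: [-2.59, -1.776, -0.0]
force: [-0.4, -0.5, -0.1]
opening: 0.093
```

apply_moves --deltas '[[93, [0, 0, 10], -0.162], [93, [0, 0, 10], -0.162], [93, [0, 0, 0], 0]]'

```text
t: 1.15
tool_pos: [0.2262, -0.5552, 0.3333]
orientation: [-2.276, -2.162, -0.002]
force: [-0.6, -0.9, 0.5]
opening: 0.0925
```

```bash
python3 -c "
from h import *
plan(596,202,120,-3)"
```

```text
t 1.15 tcp [ 226.2 -555.2  333.3] jaw -2.9 tilt 0.15 open 92.5 F [-0.6 -0.9  0.5] | shift [774.9 330.8  48. ] |844| yaw 0.001 (world -0.1 deg)
```

apply_moves --deltas '[[93, [55, 24, 3], 0], [93, [55, 24, 3], 0], [93, [55, 24, 3], 0], [93, [55, 24, 3], 0], [93, [55, 24, 3], 0]]'

```text
t: 1.78
tool_pos: [0.3605, -0.2854, 0.3204]
orientation: [2.281, 2.159, 0.0]
force: [0.2, -0.1, 0.2]
opening: 0.0931
```

apply_moves --deltas '[[93, [55, 24, 3], 0], [93, [55, 24, 3], 0], [93, [55, 24, 3], 0], [93, [55, 24, 3], 0], [93, [55, 24, 3], 0]]'

```text
t: 2.4
tool_pos: [0.4943, -0.0164, 0.3056]
orientation: [2.28, 2.159, 0.002]
force: [0.8, -0.6, 0.0]
opening: 0.0932
```

apply_moves --deltas '[[93, [55, 24, 2], 0], [93, [55, 24, 2], 0], [93, [30, 24, 2], 0], [93, [0, 0, 0], 0]]'

```text
t: 2.9
tool_pos: [0.5734, 0.1201, 0.2988]
orientation: [-2.277, -2.164, -0.001]
force: [0.6, -0.5, -0.3]
opening: 0.0932
```

```bash
python3 -c "
from h import *
plan(596,202,120,-3)
cal=viewer.get_calibration('wrist')
im=snap('wrist','w1.png')
pts=np.array([[x,y] for x in(-25,25) for y in (-70,70)])/1e3
a=np.radians(-3);R=np.array([[np.cos(a),-np.sin(a)],[np.sin(a),np.cos(a)]])
X=np.c_[pts@R.T+[.596,.202],np.full(4,.05)]
for u in proj('wrist',X,cal): cv2.circle(im,tuple(int(round(v)) for v in u),3,(0,255,0),1)
cv2.imwrite('pics/w1.png',im)
"
```

```text
t 2.90 tcp [573.4 120.1 298.8] jaw -2.9 tilt 0.03 open 93.2 F [ 0.6 -0.5 -0.3] | shift [82.9 18.4 11.8] |86| yaw 0.001 (world -0.1 deg)
```

View pics/w1.png

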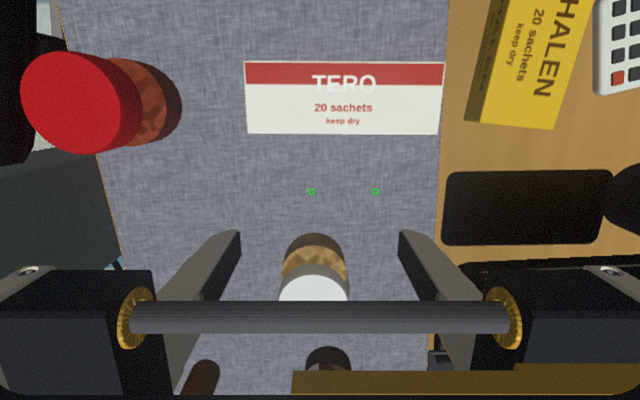

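The wrist view shows the carton's long side along world x, from (246,62) to (443,134), so it lies about 90° from what I assumed. The jaws have to close along y. I'll check its position, then turn.

```bash
python3 -c "
from h import *
p=ray('wrist',[(246,62),(445,62),(443,134),(247,133)],.05)*1000
print(p.round(1),p.mean(0).round(1))
# yellow, jar cap check
print(ray('wrist',[(279,293),(347,293)],.08)*1000)
plan(*p.mean(0)[:2],120,87)
"
```

```text
[[527.9 226.5  50. ]
 [663.9 219.6  50. ]
 [665.8 170.7  50. ]
 [522.8 178.7  50. ]] [595.1 198.9  50. ]
[[539.74418516  63.11510335  80.        ]
 [590.38130132  60.54783629  80.        ]]
t 2.95 tcp [572.7 118.8 298.7] jaw -2.9 tilt 0.02 open 92.9 F [ 0.5  0.7 -0.2] | shift [81.1 18.2 11.7] |84| yaw -1.570 (world 89.9 deg)
```

apply_moves --deltas '[[80, [0, 0, 0], -0.174], [80, [0, 0, 0], -0.174], [80, [0, 0, 0], -0.174], [80, [0, 0, 0], -0.174], [80, [0, 0, 0], -0.174]]'

```text
t: 3.58
tool_pos: [0.572, 0.1165, 0.2992]
orientation: [1.149, 2.924, -0.0]
force: [0.1, -0.3, 0.4]
opening: 0.0802
```

apply_moves --deltas '[[80, [0, 0, 0], -0.174], [80, [0, 0, 0], -0.174], [80, [0, 0, 0], -0.174], [80, [0, 0, 0], -0.174], [80, [0, 0, 0], 0]]'

```text
t: 4.2
tool_pos: [0.5721, 0.1168, 0.2992]
orientation: [0.093, 3.14, -0.0]
force: [0.1, 0.4, 0.3]
opening: 0.0803
```

```bash
python3 -c "
from h import *
plan(596,202,40,87)"
```

```text
t 4.20 tcp [572.1 116.8 299.2] jaw 86.6 tilt 0.02 open 80.3 F [0.1 0.4 0.3] | shift [-18.8  86.5  92.2] |128| yaw -0.007 (world 0.4 deg)
```

apply_moves --deltas '[[80, [-10, 43, 0], 0], [80, [-9, 43, 0], 0], [80, [0, 0, 35], 0], [80, [0, 0, 35], 0], [80, [0, 0, 22], 0]]'

```text
t: 4.82
tool_pos: [0.5954, 0.202, 0.2049]
orientation: [-0.094, -3.138, 0.001]
force: [-0.2, 0.9, 0.7]
opening: 0.0798
```

apply_moves --deltas '[[70, [0, 0, 0], 0], [55, [0, 0, 0], 0], [44, [0, 0, 0], 0], [40, [0, 0, 0], 0], [40, [0, 0, 0], 0]]' --grip_force 20

```text
t: 5.45
tool_pos: [0.5969, 0.2028, 0.2085]
orientation: [0.086, 3.138, 0.001]
force: [-1.5, -1.4, 5.9]
opening: 0.0499
```

```bash
python3 -c "
from h import *
plan(596,202,40,87)"
```

```text
t 5.45 tcp [596.9 202.8 208.5] jaw 86.8 tilt 0.16 open 49.9 F [-1.5 -1.4  5.9] | shift [ 0.9 -0.9  1.5] |2| yaw -0.003 (world 0.2 deg)
```

Gripped at 49.9 mm (carton is 50). I'll lift and turn to the slot's direction.

apply_moves --deltas '[[40, [0, 0, -20], 0], [40, [0, 0, -40], 0], [40, [0, 20, -10], 0.164], [40, [0, 0, 0], 0.164], [40, [0, 0, 0], 0.164]]'

```text
t: 6.08
tool_pos: [0.5973, 0.2231, 0.2786]
orientation: [0.855, 3.022, 0.001]
force: [-0.4, -0.3, -0.0]
opening: 0.0499
```

apply_moves --deltas '[[40, [0, 0, 0], 0.164], [40, [0, 0, 0], 0.164], [40, [0, 0, 0], 0.164], [40, [0, 0, 0], 0.164], [40, [0, 0, 0], 0.164]]'

```text
t: 6.7
tool_pos: [0.5973, 0.2228, 0.2781]
orientation: [1.99, 2.43, 0.001]
force: [0.6, 0.1, -0.1]
opening: 0.0496
```

```bash
python3 -c "
from h import *
plan(468,389,100,11.5)"
```

```text
t 6.70 tcp [597.3 222.8 278.1] jaw 11.4 tilt 0.05 open 49.6 F [ 0.6  0.1 -0.1] | shift [188.5 -94.   11.1] |211| yaw -0.002 (world 0.1 deg)
```

apply_moves --deltas '[[40, [47, -23.5, 3], 0], [40, [47, -23.5, 3], 0], [40, [47, -23.5, 3], 0], [40, [47, -23.5, 2], 0], [40, [0, 0, 0], 0]]'

```text
t: 7.32
tool_pos: [0.4647, 0.3905, 0.2668]
orientation: [-1.978, -2.44, -0.001]
force: [0.3, -0.2, -0.5]
opening: 0.0499
```

```bash
cat >> h.py <<'E'
def trayimg(fn):
    cal=viewer.get_calibration('wrist'); im=viewer.read_camera('wrist')
    for c,a,wells in [((.5192,.3998),11.5,[(-44,0,80,162),(42,33,84,96),(42,-50,84,62)]),((.4892,-.2683),-2.9,[(0,33,84,96),(0,-50,84,62)])]:
        a=np.radians(a);R=np.array([[np.cos(a),-np.sin(a)],[np.sin(a),np.cos(a)]])
        for x,y,w,h in wells:
            q=np.array([[x+i*w/2,y+j*h/2] for i,j in((1,1),(1,-1),(-1,-1),(-1,1))])/1e3
            X=np.c_[q@R.T+c,np.full(4,.019)]
            if (np.array(cal['R'])@X.T+np.array(cal['t']).reshape(3,1))[2].min()<.03: continue
            cv2.polylines(im,[proj('wrist',X,cal).round().astype(int).reshape(-1,1,2)],True,(0,255,255),1)
    cv2.imwrite('pics/'+fn,im)
E
python3 -c "
from h import *
trayimg('w2.png')
plan(468,389,44,11.5)"
```

```text
t 7.38 tcp [466.  389.1 266.9] jaw 11.9 tilt 0.05 open 49.6 F [-0.3  0.1  0.3] | shift [-0.5  1.9 55.9] |56| yaw 0.006 (world -0.4 deg)
```

View pics/w2.png

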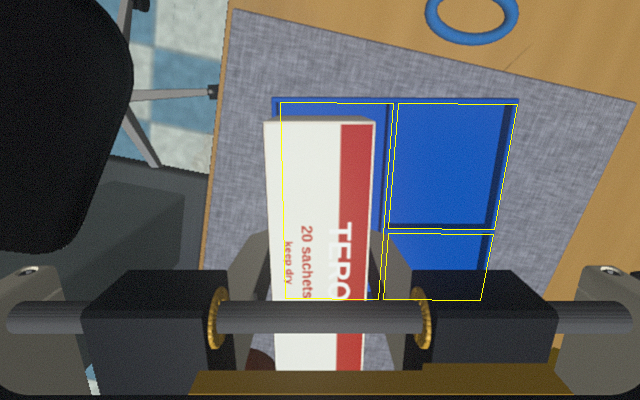

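The overlay matches the tray to about 2 mm, and the carton at (265–375,122+) sits over the slot at (281–390,103+). Lowering it.

apply_moves --deltas '[[40, [0, 1, 25], 0], [40, [0, 0, 15], 0], [40, [0, 0, 9], 0], [40, [0, 0, 5], 0], [40, [0, 0, 1], 0]]'

```text
t: 8.0
tool_pos: [0.4684, 0.3877, 0.2113]
orientation: [1.984, 2.436, -0.0]
force: [-3.5, -3.7, 7.8]
opening: 0.0497
```

```bash
python3 -c "
from h import *
plan(467,389,44,11.5)"
```

```text
t 8.00 tcp [468.4 387.7 211.3] jaw 11.7 tilt 0.01 open 49.7 F [-3.5 -3.7  7.8] | shift [ 1.5 -1.1  0.3] |2| yaw 0.003 (world -0.2 deg)
```

apply_moves --deltas '[[62, [0, 0, 0], 0], [62, [0, 0, 0], 0], [62, [0, 0, 0], 0], [62, [0, 0, -20], 0], [62, [0, 0, -40], 0]]'

```text
t: 8.62
tool_pos: [0.4674, 0.3875, 0.2705]
orientation: [-1.983, -2.435, 0.005]
force: [0.7, 0.3, -0.1]
opening: 0.0617
```

apply_moves --deltas '[[80, [0, 0, -35], -0.174], [80, [0, 0, 0], -0.174], [80, [0, 0, 0], -0.174], [80, [0, 0, 0], -0.174], [80, [0, 0, 0], -0.174]]'

```text
t: 9.25
tool_pos: [0.4682, 0.3881, 0.3076]
orientation: [0.763, 3.046, 0.002]
force: [-0.5, 1.5, 0.7]
opening: 0.0799
```

apply_moves --deltas '[[80, [0, 0, 0], -0.174], [80, [0, 0, 0], -0.174], [80, [0, 0, 0], -0.174], [80, [0, 0, 0], -0.174], [80, [0, 0, 0], 0]]'

```text
t: 9.88
tool_pos: [0.4682, 0.3881, 0.3073]
orientation: [-0.311, 3.125, 0.001]
force: [-0.2, 0.1, -0.4]
opening: 0.0799
```

```bash
python3 -c "
from h import *
snap('scene','s2.png')
plan(566.2,54.6,120,101.5)"
```

```text
t 9.93 tcp [468.2 388.1 307. ] jaw 101.2 tilt 0.08 open 80.1 F [-0.3  0.4  0.9] | shift [ -31.3 -346.1   19.9] |348| yaw -0.005 (world 0.3 deg)
```

View pics/s2.png

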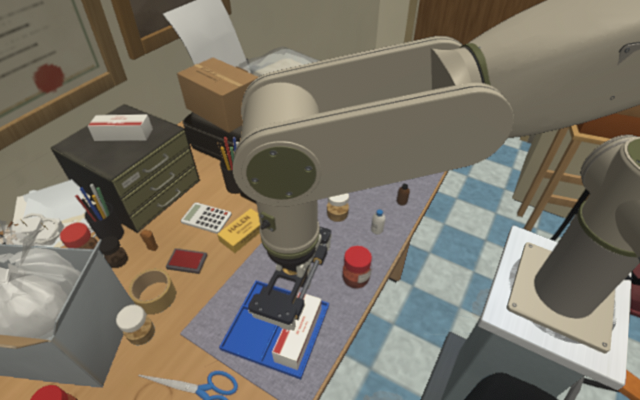

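The scene view shows the carton lying in the long slot at about (297,330), and the red jar is untouched. Next is the white-capped jar.

apply_moves --deltas '[[86, [-5, -58, 2], 0], [86, [-5, -58, 2], 0], [86, [-5, -58, 2], 0], [86, [-5, -58, 2], 0], [86, [-5, -58, 2], 0]]'

```text
t: 10.55
tool_pos: [0.5503, 0.1069, 0.2966]
orientation: [-0.306, 3.125, 0.0]
force: [0.5, 0.2, 0.8]
opening: 0.086
```

apply_moves --deltas '[[86, [-6, -56, 5], 0], [86, [0, 0, 0], 0]]'

```text
t: 10.8
tool_pos: [0.5677, 0.0513, 0.2911]
orientation: [-0.298, 3.127, -0.001]
force: [0.3, 0.8, -0.4]
opening: 0.0858
```

```bash
python3 -c "
from h import *
cal=viewer.get_calibration('wrist'); im=viewer.read_camera('wrist')
th=np.linspace(0,6.28,24)
for c,z,r in [((.5662,.0546),.08,.03),((.5739,-.0727),.075,.026),((.4548,.0499),.075,.008),((.4398,-.0771),.067,.008)]:
    X=np.c_[c[0]+r*np.cos(th),c[1]+r*np.sin(th),np.full(24,z)]
    if (np.array(cal['R'])@X.T+np.array(cal['t']).reshape(3,1))[2].min()<.03: continue
    cv2.polylines(im,[proj('wrist',X,cal).round().astype(int).reshape(-1,1,2)],True,(255,0,255),1)
cv2.imwrite('pics/w3.png',im)
plan(566.2,54.6,46,101.5)"
```

```text
t 10.85 tcp [567.2  53.2 291.1] jaw 101.0 tilt 0.01 open 85.8 F [ 0.3  1.2 -0. ] | shift [ 0.8  1.5 78.1] |78| yaw -0.008 (world 0.5 deg)
```

View pics/w3.png

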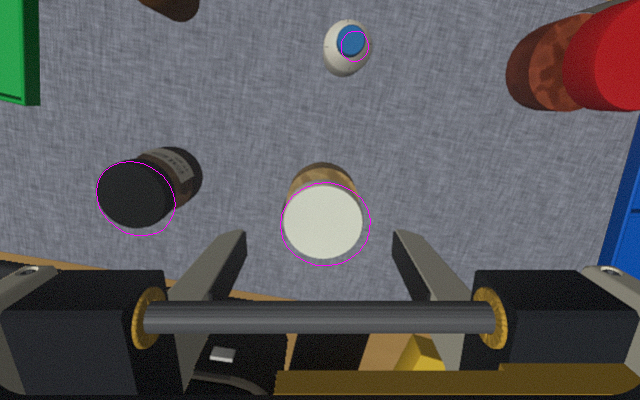

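Overlays and image agree within about 2 to 3 mm: white cap at (322,220) against predicted (326,223). I'll nudge halfway, descend and grip.

apply_moves --deltas '[[86, [2, 0, 30], 0], [86, [0, 0, 30], 0], [86, [0, 0, 18], 0], [86, [0, 0, 0], 0], [75, [0, 0, 0], 0]]'

```text
t: 11.48
tool_pos: [0.5655, 0.055, 0.214]
orientation: [-0.312, 3.124, -0.0]
force: [0.9, -0.7, -0.2]
opening: 0.08
```

apply_moves --deltas '[[66, [0, 0, 0], 0], [58, [0, 0, 0], 0], [50, [0, 0, 0], 0], [50, [0, 0, 0], 0], [50, [0, 0, 0], 0]]' --grip_force 20

```text
t: 12.1
tool_pos: [0.5654, 0.0544, 0.2136]
orientation: [-0.312, 3.125, -0.0]
force: [-1.0, -1.3, 5.1]
opening: 0.058
```

```bash
python3 -c "
from h import *
plan(566.2,54.6,46,101.5)"
```

```text
t 12.10 tcp [565.4  54.4 213.6] jaw 101.4 tilt 0.08 open 58.0 F [-1.  -1.3  5.1] | shift [-0.8  0.1  0.6] |1| yaw -0.002 (world 0.1 deg)
```

apply_moves --deltas '[[50, [0, 0, -20], 0], [50, [0, 0, -40], 0], [50, [0, 0, -20], 0], [50, [0, 0, 0], 0]]' --grip_force 25

```text
t: 12.6
tool_pos: [0.5658, 0.0546, 0.2952]
orientation: [-0.312, 3.122, -0.001]
force: [0.0, -0.3, -0.1]
opening: 0.0579
```

```bash
python3 -c "
from h import *
plan(553,439.5,126,101.5)"
```

```text
t 12.60 tcp [565.8  54.6 295.2] jaw 101.4 tilt 0.26 open 57.9 F [ 0.  -0.3 -0.1] | shift [-63.6 379.9   2.2] |385| yaw -0.001 (world 0.1 deg)
```

apply_moves --deltas '[[50, [-4, 24, 0], 0], [50, [-9, 54, 0], 0], [50, [-9, 54, 0], 0], [50, [-9, 54, 0], 0], [50, [-9, 54, 0], 0]]'

```text
t: 13.22
tool_pos: [0.5558, 0.2991, 0.2906]
orientation: [0.312, -3.123, 0.001]
force: [0.6, 0.3, -0.6]
opening: 0.0577
```

apply_moves --deltas '[[50, [-9, 54, 0], 0], [50, [-9, 54, 0], 0], [50, [-5, 32, 0], 0], [50, [0, 0, 0], 0]]'

```text
t: 13.72
tool_pos: [0.5501, 0.4415, 0.2901]
orientation: [0.317, -3.123, 0.002]
force: [-0.2, -1.2, -1.3]
opening: 0.058
```

```bash
python3 -c "
from h import *
plan(553,439.5,50,101.5)
trayimg('w4.png')"
```

```text
t 13.72 tcp [550.1 441.5 290.1] jaw 101.6 tilt 0.16 open 58.0 F [-0.2 -1.2 -1.3] | shift [-2.6 -2.5 73.1] |73| yaw 0.002 (world -0.1 deg)
```

View pics/w4.png

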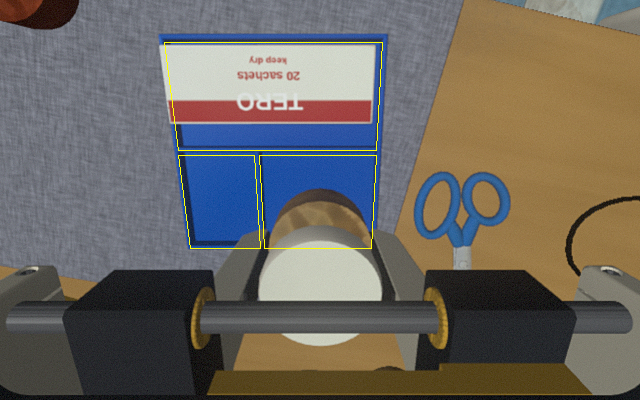

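The carton lies flat in the slot, and the wide well at (261–375,155–248) lies under the held jar. Overlay error is about 2 mm. Lowering the jar.

apply_moves --deltas '[[50, [0, -2, 30], 0], [50, [0, 0, 25], 0], [50, [0, 0, 12], 0], [50, [0, 0, 5], 0], [50, [0, 0, 1], 0]]'

```text
t: 14.4
tool_pos: [0.5523, 0.4373, 0.2203]
orientation: [-0.312, 3.125, 0.0]
force: [-0.4, -0.2, -1.0]
opening: 0.0578
```

```bash
python3 -c "
from h import *
plan(552,439,50,101.5)"
```

```text
t 14.40 tcp [552.3 437.3 220.3] jaw 101.4 tilt 0.04 open 57.8 F [-0.4 -0.2 -1. ] | shift [-0.   1.8  3.3] |4| yaw -0.002 (world 0.1 deg)
```

apply_moves --deltas '[[50, [0, 1, 2], 0], [50, [0, 0, 1], 0], [50, [0, 0, 1], 0]]'

```text
t: 14.78
tool_pos: [0.5519, 0.4388, 0.2166]
orientation: [-0.313, 3.125, 0.001]
force: [-3.0, -1.0, 7.0]
opening: 0.0577
```

apply_moves --deltas '[[72, [0, 0, 0], 0], [72, [0, 0, 0], 0], [72, [0, 0, -20], 0], [72, [0, 0, -40], 0], [72, [0, 0, -40], 0]]'

```text
t: 15.4
tool_pos: [0.5517, 0.4385, 0.3182]
orientation: [-0.312, 3.125, 0.0]
force: [0.4, 0.7, 0.5]
opening: 0.0721
```

apply_moves --deltas '[[60, [0, 0, 0], 0.174], [60, [0, 0, 0], 0.174], [60, [0, 0, 0], 0.174], [60, [0, 0, 0], 0.174], [60, [0, 0, 0], 0.174]]'

```text
t: 16.02
tool_pos: [0.5519, 0.4386, 0.3177]
orientation: [1.042, 2.963, 0.002]
force: [0.2, 0.5, 0.2]
opening: 0.0599
```

apply_moves --deltas '[[60, [0, 0, 0], 0.174], [60, [0, 0, 0], 0.174], [60, [0, 0, 0], 0.174], [60, [0, 0, 0], 0.174], [60, [0, 0, 0], 0]]'

```text
t: 16.65
tool_pos: [0.5519, 0.4386, 0.3174]
orientation: [1.982, 2.437, 0.002]
force: [-0.6, -0.3, 0.3]
opening: 0.0598
```

```bash
python3 -c "
from h import *
plan(438.5,-78.5,130,11.5)"
```

```text
t 16.65 tcp [551.9 438.6 317.4] jaw 11.7 tilt 0.09 open 59.8 F [-0.6 -0.3  0.3] | shift [-483.2 -216.3   19.7] |530| yaw 0.004 (world -0.2 deg)
```

apply_moves --deltas '[[60, [-54, -24, 2], 0], [60, [-54, -24, 2], 0], [60, [-54, -24, 2], 0], [60, [-54, -24, 2], 0], [60, [-54, -24, 2], 0]]'

```text
t: 17.27
tool_pos: [0.4884, 0.1481, 0.3067]
orientation: [1.977, 2.44, 0.002]
force: [0.4, -0.8, 0.3]
opening: 0.06
```

apply_moves --deltas '[[60, [-54, -24, 2], 0], [60, [-54, -24, 2], 0], [60, [-54, -24, 2], 0], [60, [-51, -24, 2], 0], [60, [0, 0, 0], 0]]'

```text
t: 17.9
tool_pos: [0.4373, -0.0815, 0.2986]
orientation: [1.984, 2.434, -0.0]
force: [1.2, -0.4, 0.1]
opening: 0.0601
```

```bash
python3 -c "
from h import *
cal=viewer.get_calibration('wrist'); im=viewer.read_camera('wrist')
th=np.linspace(0,6.28,24)
for c,z,r in [((.5739,-.0727),.075,.026),((.4548,.0499),.075,.008),((.4398,-.0771),.067,.009)]:
    X=np.c_[c[0]+r*np.cos(th),c[1]+r*np.sin(th),np.full(24,z)]
    if (np.array(cal['R'])@X.T+np.array(cal['t']).reshape(3,1))[2].min()<.03: continue
    cv2.polylines(im,[proj('wrist',X,cal).round().astype(int).reshape(-1,1,2)],True,(255,0,255),1)
cv2.imwrite('pics/w5.png',im)
plan(438.5,-78.5,35,11.5)"
```

```text
t 17.95 tcp [437.8 -79.8 298.6] jaw 11.7 tilt 0.08 open 60.2 F [0.4 0.6 0.4] | shift [ 1.2  0.8 96.6] |97| yaw 0.003 (world -0.2 deg)
```

View pics/w5.png

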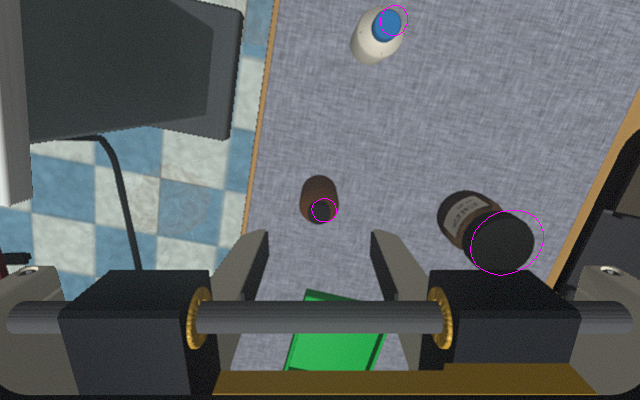

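The bottle cap at (321,211) matches the prediction (324,210) and sits centred between the jaws. Descending to grip it 30 mm above its base.

apply_moves --deltas '[[60, [1, 0, 35], 0], [60, [0, 0, 35], 0], [60, [0, 0, 26], 0], [60, [0, 0, 0], 0], [50, [0, 0, 0], 0]]'

```text
t: 18.58
tool_pos: [0.4387, -0.0766, 0.203]
orientation: [1.98, 2.437, 0.001]
force: [-0.7, 0.1, -0.2]
opening: 0.054
```

apply_moves --deltas '[[42, [0, 0, 0], 0], [35, [0, 0, 0], 0], [24, [0, 0, 0], 0], [24, [0, 0, 0], 0], [24, [0, 0, 0], 0]]' --grip_force 18

```text
t: 19.2
tool_pos: [0.4381, -0.0774, 0.2024]
orientation: [1.983, 2.435, 0.001]
force: [-2.6, 0.9, 6.8]
opening: 0.0313
```

apply_moves --deltas '[[24, [0, 0, 0], 0]]'

```text
t: 19.32
tool_pos: [0.4382, -0.0774, 0.2024]
orientation: [1.983, 2.435, 0.001]
force: [-1.5, 0.8, 6.4]
opening: 0.0313
```

apply_moves --deltas '[[24, [0, 0, -20], 0], [24, [0, 0, -40], 0], [24, [0, 0, -40], 0], [24, [0, 0, 0], 0]]'

```text
t: 19.82
tool_pos: [0.4392, -0.0777, 0.3053]
orientation: [1.98, 2.431, 0.004]
force: [1.2, -0.2, -0.8]
opening: 0.0313
```

```bash
python3 -c "
from h import *
plan(569,358,135,11.5)"
```

```text
t 19.82 tcp [439.2 -77.7 305.3] jaw 11.7 tilt 0.38 open 31.3 F [ 1.2 -0.2 -0.8] | shift [400.4 215.3   3.3] |455| yaw 0.003 (world -0.2 deg)
```

apply_moves --deltas '[[24, [25, 13, 0], 0], [24, [50, 27, 0], 0], [24, [50, 27, 0], 0], [24, [50, 27, 0], 0], [24, [50, 27, 0], 0]]'

```text
t: 20.45
tool_pos: [0.5106, 0.1693, 0.3002]
orientation: [-1.983, -2.435, 0.002]
force: [0.1, -0.1, -0.3]
opening: 0.0315
```

apply_moves --deltas '[[24, [50, 27, 0], 0], [24, [50, 27, 0], 0], [24, [50, 27, 0], 0], [24, [25, 13, 0], 0], [24, [0, 0, 0], 0]]'

```text
t: 21.08
tool_pos: [0.5668, 0.3596, 0.2994]
orientation: [-1.98, -2.437, 0.003]
force: [-0.1, -0.3, -0.5]
opening: 0.0312
```

```bash
python3 -c "
from h import *
plan(569,358,45,11.5)
trayimg('w6.png')"
```

```text
t 21.07 tcp [566.8 359.6 299.4] jaw 11.8 tilt 0.14 open 31.2 F [-0.1 -0.3 -0.5] | shift [-2.   2.  87.4] |87| yaw 0.006 (world -0.3 deg)
```

View pics/w6.png

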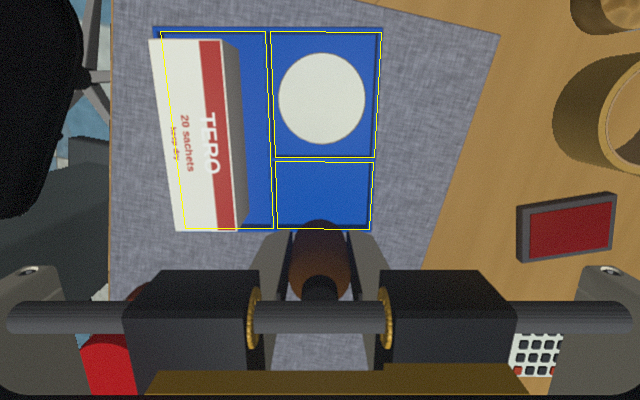

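The white jar stands in the wide well (cap at (322,98)), the carton is in the slot, and the narrow well at (273–375,162–228) is in line with the bottle. Lowering it.

apply_moves --deltas '[[24, [-2, 0, 30], 0], [24, [0, 0, 30], 0], [24, [0, 0, 20], 0], [24, [0, 0, 10], 0], [24, [0, 0, 2], 0]]'

```text
t: 21.75
tool_pos: [0.5678, 0.3557, 0.2094]
orientation: [-1.984, -2.436, 0.001]
force: [0.8, -0.3, -0.4]
opening: 0.0317
```

apply_moves --deltas '[[24, [0, 0, 1], 0], [24, [0, 0, 0], 0]]'

```text
t: 22.0
tool_pos: [0.5682, 0.3563, 0.2099]
orientation: [1.983, 2.436, 0.003]
force: [-0.8, 0.5, 0.0]
opening: 0.0317
```

```bash
python3 -c "
from h import *
plan(568,358,38.4,11.5)"
```

```text
t 22.00 tcp [568.2 356.3 209.9] jaw 11.7 tilt 0.10 open 31.7 F [-0.8  0.5  0. ] | shift [1.7 0.2 4.5] |5| yaw 0.003 (world -0.2 deg)
```

apply_moves --deltas '[[24, [1, 0, 2], 0], [24, [0, 0, 1], 0], [24, [0, 0, 1], 0], [24, [0, 0, 1], 0], [24, [0, 0, 0], 0]]'

```text
t: 22.62
tool_pos: [0.5676, 0.3572, 0.2054]
orientation: [-1.983, -2.436, -0.0]
force: [-6.3, -2.0, 12.0]
opening: 0.0313
```

apply_moves --deltas '[[41, [0, 0, 0], 0], [41, [0, 0, 0], 0], [41, [0, 0, -25], 0], [41, [0, 0, -45], 0], [41, [0, 0, -45], 0]]'

```text
t: 23.25
tool_pos: [0.5673, 0.3568, 0.3191]
orientation: [-1.983, -2.436, 0.002]
force: [0.1, 0.0, 0.1]
opening: 0.0411
```

apply_moves --deltas '[[80, [0, 0, 0], -0.165], [80, [0, 0, 0], -0.165], [80, [0, 0, 0], -0.165], [80, [0, 0, 0], -0.165], [80, [0, 0, 0], -0.165]]'

```text
t: 23.88
tool_pos: [0.5675, 0.357, 0.3183]
orientation: [-0.832, -3.029, 0.001]
force: [0.2, 0.1, -1.1]
opening: 0.0795
```

apply_moves --deltas '[[80, [0, 0, 0], -0.165], [80, [0, 0, 0], -0.165], [80, [0, 0, 0], -0.165], [80, [0, 0, 0], 0]]'

```text
t: 24.38
tool_pos: [0.5675, 0.357, 0.3184]
orientation: [-0.075, -3.14, 0.0]
force: [0.7, -0.4, -0.1]
opening: 0.08
```

```bash
python3 -c "
from h import *
plan(572.5,-74,130,87)"
```

```text
t 24.38 tcp [567.5 357.  318.4] jaw 87.3 tilt 0.02 open 80.0 F [ 0.7 -0.4 -0.1] | shift [ -25.6 -430.2   21.5] |432| yaw 0.005 (world -0.3 deg)
```

apply_moves --deltas '[[80, [-3, -54, 2], 0], [80, [-3, -54, 2], 0], [80, [-3, -54, 2], 0], [80, [-3, -54, 2], 0], [80, [-3, -54, 2], 0]]'

```text
t: 25.0
tool_pos: [0.5697, 0.0849, 0.3087]
orientation: [0.081, 3.14, -0.0]
force: [1.2, -0.5, -1.1]
opening: 0.0802
```

apply_moves --deltas '[[80, [-3, -54, 2], 0], [80, [-3, -54, 2], 0], [80, [-4, -52, 6], 0], [80, [0, 0, 0], 0]]'

```text
t: 25.5
tool_pos: [0.5721, -0.0771, 0.2982]
orientation: [-0.087, -3.14, 0.001]
force: [0.1, 0.2, -0.7]
opening: 0.0799
```

```bash
python3 -c "
from h import *
plan(572.5,-73.5,43,87)"
```

```text
t 25.50 tcp [572.1 -77.1 298.2] jaw 86.8 tilt 0.06 open 79.9 F [ 0.1  0.2 -0.7] | shift [-0.3  3.7 88.2] |88| yaw -0.003 (world 0.2 deg)
```

apply_moves --deltas '[[80, [0, 2, 30], 0], [80, [0, 0, 30], 0], [80, [0, 0, 26], 0], [80, [0, 0, 0], 0], [70, [0, 0, 0], 0]]'

```text
t: 26.12
tool_pos: [0.573, -0.0712, 0.2138]
orientation: [0.075, 3.14, -0.0]
force: [0.6, -0.7, 0.1]
opening: 0.0741
```

apply_moves --deltas '[[60, [0, 0, 0], 0], [52, [0, 0, 0], 0], [44, [0, 0, 0], 0], [44, [0, 0, 0], 0], [44, [0, 0, 0], 0]]' --grip_force 22

```text
t: 26.75
tool_pos: [0.5731, -0.0721, 0.214]
orientation: [0.074, 3.139, -0.001]
force: [-1.1, -2.6, 6.7]
opening: 0.0492
```

apply_moves --deltas '[[44, [0, 0, 0], 0]]'

```text
t: 26.88
tool_pos: [0.5731, -0.0721, 0.214]
orientation: [0.074, 3.139, -0.001]
force: [0.0, -1.6, 5.8]
opening: 0.049
```

apply_moves --deltas '[[44, [0, 0, -20], 0], [44, [0, 0, -40], 0], [44, [0, 0, -20], 0], [44, [0, 0, 0], 0]]'

```text
t: 27.38
tool_pos: [0.5733, -0.0717, 0.2951]
orientation: [0.073, 3.137, -0.001]
force: [-0.8, -0.2, -1.6]
opening: 0.049
```

```bash
python3 -c "
from h import *
plan(490,-236,127,87)"
```

```text
t 27.38 tcp [573.3 -71.7 295.1] jaw 87.3 tilt 0.24 open 49.0 F [-0.8 -0.2 -1.6] | shift [  75.5 -168.     0.9] |184| yaw 0.006 (world -0.3 deg)
```

apply_moves --deltas '[[44, [12, -26, 0], 0], [44, [20, -45, 0], 0], [44, [20, -45, 0], 0], [44, [20, -45, 0], 0], [44, [3, -7, 0], 0]]'

```text
t: 28.0
tool_pos: [0.4879, -0.238, 0.2909]
orientation: [-0.079, -3.138, -0.001]
force: [1.0, -0.3, -1.1]
opening: 0.0486
```

apply_moves --deltas '[[44, [0, 0, 0], 0], [44, [0, 0, 0], 0]]'

```text
t: 28.25
tool_pos: [0.49, -0.2349, 0.2921]
orientation: [-0.072, -3.14, -0.001]
force: [-0.3, 0.7, -1.3]
opening: 0.049
```

```bash
python3 -c "
from h import *
plan(490,-236,50,87)
trayimg('w7.png')"
```

```text
t 28.25 tcp [ 490.  -234.9  292.1] jaw 87.4 tilt 0.07 open 49.0 F [-0.3  0.7 -1.3] | shift [-0.1 -1.2 75.1] |75| yaw 0.007 (world -0.4 deg)
```

View pics/w7.png

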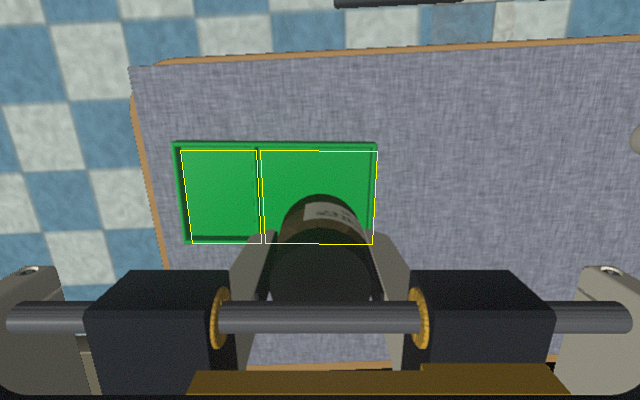

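The green wide well at (260–375,150–243) is lined up with the held jar, and the overlay agrees. Lowering it.

apply_moves --deltas '[[44, [0, -1, 30], 0], [44, [0, 0, 25], 0], [44, [0, 0, 12], 0], [44, [0, 0, 4], 0], [44, [0, 0, 2], 0]]'

```text
t: 28.92
tool_pos: [0.4902, -0.237, 0.2204]
orientation: [0.073, 3.14, -0.001]
force: [0.3, -0.1, -1.1]
opening: 0.0489
```

apply_moves --deltas '[[44, [0, 0, 1], 0], [44, [0, 0, 0], 0]]'

```text
t: 29.18
tool_pos: [0.4899, -0.2372, 0.2194]
orientation: [0.074, 3.14, -0.001]
force: [0.7, -0.6, -0.6]
opening: 0.0491
```

apply_moves --deltas '[[44, [0, 0, 1], 0], [44, [0, 0, 1], 0], [44, [0, 0, 1], 0], [44, [0, 0, 0], 0]]'

```text
t: 29.68
tool_pos: [0.4898, -0.2371, 0.2169]
orientation: [0.073, 3.141, -0.0]
force: [-5.1, 2.8, 10.1]
opening: 0.0487
```

apply_moves --deltas '[[62, [0, 0, 0], 0], [62, [0, 0, 0], 0], [62, [0, 0, -20], 0], [62, [0, 0, -40], 0], [62, [0, 0, -40], 0]]'

```text
t: 30.3
tool_pos: [0.4895, -0.2369, 0.3163]
orientation: [-0.073, -3.14, -0.001]
force: [0.5, -0.2, 0.3]
opening: 0.0622
```

apply_moves --deltas '[[60, [0, 0, 0], 0.174], [60, [0, 0, 0], 0.174], [60, [0, 0, 0], 0.174], [60, [0, 0, 0], 0.174], [60, [0, 0, 0], 0.174]]'

```text
t: 30.92
tool_pos: [0.4897, -0.237, 0.3155]
orientation: [-1.398, -2.813, -0.0]
force: [-0.2, -0.4, 0.0]
opening: 0.0599
```

apply_moves --deltas '[[60, [0, 0, 0], 0.174], [60, [0, 0, 0], 0.174], [60, [0, 0, 0], 0.174], [60, [0, 0, 0], 0.178], [60, [0, 0, 0], 0]]'

```text
t: 31.55
tool_pos: [0.4897, -0.237, 0.3155]
orientation: [-2.271, -2.171, 0.0]
force: [-0.2, 0.3, -0.6]
opening: 0.0594
```

```bash
python3 -c "
from h import *
plan(453.5,48.5,130,-3)"
```

```text
t 31.55 tcp [ 489.7 -237.   315.5] jaw -2.6 tilt 0.01 open 59.4 F [-0.2  0.3 -0.6] | shift [283.6 -48.9  18.6] |288| yaw 0.007 (world -0.4 deg)
```

apply_moves --deltas '[[60, [50, -9, 3], 0], [60, [57, -10, 4], 0], [60, [57, -10, 4], 0], [60, [57, -10, 4], 0], [60, [57, -10, 4], 0]]'

```text
t: 32.17
tool_pos: [0.453, 0.0446, 0.2968]
orientation: [2.266, 2.175, 0.001]
force: [0.5, 0.3, 0.2]
opening: 0.0598
```

apply_moves --deltas '[[60, [4, -2, 0], 0], [60, [0, 0, 0], 0]]'

```text
t: 32.42
tool_pos: [0.4517, 0.0471, 0.2968]
orientation: [2.267, 2.174, -0.0]
force: [-0.0, -0.5, 0.2]
opening: 0.06
```

```bash
python3 -c "
from h import *
cal=viewer.get_calibration('wrist'); im=viewer.read_camera('wrist')
th=np.linspace(0,6.28,24)
for c,z,r in [((.452,.047),.075,.009),((.452,.047),.045,.016)]:
    X=np.c_[c[0]+r*np.cos(th),c[1]+r*np.sin(th),np.full(24,z)]
    cv2.polylines(im,[proj('wrist',X,cal).round().astype(int).reshape(-1,1,2)],True,(255,0,255),1)
cv2.imwrite('pics/w8.png',im)
plan(452,47,35,-3)"
```

```text
t 32.48 tcp [451.9  46.5 296.9] jaw -2.5 tilt 0.03 open 60.3 F [ 0.3 -0.1  0.5] | shift [ 0.6  0.  94.9] |95| yaw 0.008 (world -0.5 deg)
```

View pics/w8.png

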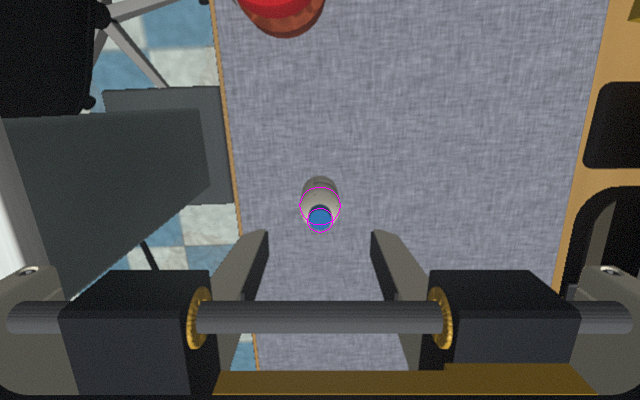

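The blue cap at (320,218) is right on the prediction and centred between the jaws. Descending and gripping.

apply_moves --deltas '[[60, [0, 0, 35], 0], [60, [0, 0, 35], 0], [60, [0, 0, 25], 0], [60, [0, 0, 0], 0], [50, [0, 0, 0], 0]]'

```text
t: 33.1
tool_pos: [0.4524, 0.0461, 0.2028]
orientation: [2.272, 2.168, 0.001]
force: [-0.0, 0.4, -0.5]
opening: 0.0542
```

apply_moves --deltas '[[42, [0, 0, 0], 0], [35, [0, 0, 0], 0], [24, [0, 0, 0], 0], [24, [0, 0, 0], 0], [24, [0, 0, 0], 0]]' --grip_force 18

```text
t: 33.72
tool_pos: [0.4521, 0.0471, 0.2024]
orientation: [2.271, 2.17, 0.001]
force: [-1.5, -0.6, 6.1]
opening: 0.0314
```

apply_moves --deltas '[[24, [0, 0, 0], 0]]'

```text
t: 33.85
tool_pos: [0.4521, 0.0471, 0.2024]
orientation: [2.271, 2.17, 0.001]
force: [-1.2, 0.0, 5.9]
opening: 0.0313
```

apply_moves --deltas '[[24, [0, 0, -20], 0], [24, [0, 0, -42], 0], [24, [0, 0, -42], 0], [24, [0, 0, 0], 0]]'

```text
t: 34.35
tool_pos: [0.4532, 0.0471, 0.3096]
orientation: [2.268, 2.167, 0.008]
force: [0.5, -0.3, -0.1]
opening: 0.0309
```

```bash
python3 -c "
from h import *
plan(486,-319,140,-3)"
```

```text
t 34.35 tcp [453.2  47.1 309.6] jaw -2.6 tilt 0.40 open 30.9 F [ 0.5 -0.3 -0.1] | shift [-364.3   49.5    2.8] |368| yaw 0.007 (world -0.4 deg)
```

apply_moves --deltas '[[24, [-24, 3, 0], 0], [24, [-50, 7, 0], 0], [24, [-50, 7, 0], 0], [24, [-50, 7, 0], 0], [24, [-50, 7, 0], 0]]'

```text
t: 34.98
tool_pos: [0.4719, -0.1795, 0.3043]
orientation: [-2.271, -2.169, 0.001]
force: [0.2, 0.6, -0.5]
opening: 0.0311
```

apply_moves --deltas '[[24, [-50, 7, 0], 0], [24, [-50, 7, 0], 0], [24, [-40, 5, 0], 0], [24, [0, 0, 0], 0], [24, [0, 0, 0], 0]]'

```text
t: 35.6
tool_pos: [0.4845, -0.3183, 0.3043]
orientation: [-2.27, -2.168, -0.0]
force: [-0.4, -0.1, -0.1]
opening: 0.0311
```

```bash
python3 -c "
from h import *
plan(486,-319,38.4,-3)
trayimg('w9.png')"
```

```text
t 35.60 tcp [ 484.5 -318.3  304.3] jaw -2.7 tilt 0.15 open 31.1 F [-0.4 -0.1 -0.1] | shift [-0.8  1.7 98.9] |99| yaw 0.006 (world -0.3 deg)
```

View pics/w9.png

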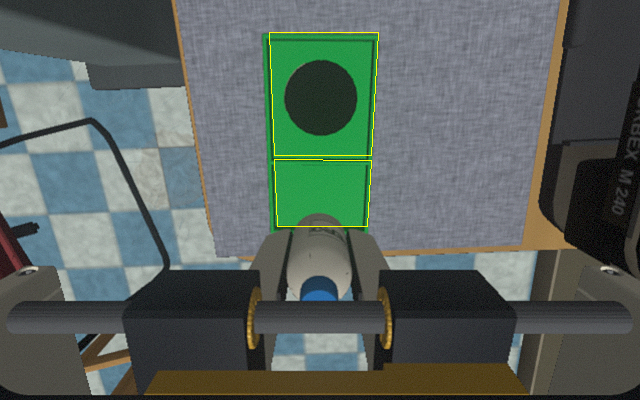

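The black jar stands in the green wide well (cap at (321,97)), and the narrow well at (273–370,160–227) is in line with the bottle. Lowering it.

apply_moves --deltas '[[24, [-1, 0, 32], 0], [24, [0, 0, 32], 0], [24, [0, 0, 20], 0], [24, [0, 0, 9], 0], [24, [0, 0, 2], 0]]'

```text
t: 36.28
tool_pos: [0.485, -0.3196, 0.2108]
orientation: [-2.271, -2.17, -0.0]
force: [0.7, -0.2, -0.4]
opening: 0.0312
```

apply_moves --deltas '[[24, [0, 0, 1], 0], [24, [0, 0, 0], 0]]'

```text
t: 36.52
tool_pos: [0.4853, -0.3202, 0.2108]
orientation: [2.271, 2.169, 0.0]
force: [0.3, 0.4, 0.3]
opening: 0.0313
```

apply_moves --deltas '[[24, [0, 0, 2], 0], [24, [0, 0, 2], 0], [24, [0, 0, 1], 0], [24, [0, 0, 1], 0], [24, [0, 0, 0], 0]]'

```text
t: 37.15
tool_pos: [0.485, -0.32, 0.2054]
orientation: [-2.272, -2.17, 0.0]
force: [-6.5, 4.6, 15.6]
opening: 0.0317
```

Contact at the expected height. Releasing, lifting, and backing off along −y out of the top view.

apply_moves --deltas '[[41, [0, 0, 0], 0], [41, [0, 0, 0], 0], [41, [0, 0, -25], 0], [41, [0, 0, -45], 0], [41, [0, 0, -60], 0]]'

```text
t: 37.78
tool_pos: [0.4842, -0.3193, 0.3329]
orientation: [-2.269, -2.167, 0.001]
force: [0.8, 0.0, -0.0]
opening: 0.0409
```

apply_moves --deltas '[[41, [-40, -40, -10], 0], [41, [-40, -40, -10], 0], [41, [-40, -40, 0], 0], [41, [-40, -40, 0], 0], [41, [-30, -30, 0], 0]]'

```text
t: 38.4
tool_pos: [0.2844, -0.5022, 0.3535]
orientation: [-2.273, -2.168, 0.0]
force: [0.3, -0.1, -0.3]
opening: 0.0411
```

apply_moves --deltas '[[41, [0, 0, 0], 0], [41, [0, 0, 0], 0]]'

```text
t: 38.65
tool_pos: [0.2865, -0.5007, 0.3533]
orientation: [-2.272, -2.169, -0.001]
force: [-0.9, -0.0, 0.2]
opening: 0.0412
```

```bash
python3 -c "
from h import *
t=snap('top','t9.png'); s=snap('scene','s9.png')
a=cv2.resize(t[150:300,120:520],(800,300),interpolation=cv2.INTER_CUBIC)
b=cv2.resize(s[130:390,170:470],(346,300),interpolation=cv2.INTER_AREA)
c=np.zeros((300,800,3),np.uint8); c[:,:346]=b
g=s[120:270,320:470]; c[:,400:700]=cv2.resize(g,(300,300),interpolation=cv2.INTER_CUBIC)
cv2.imwrite('pics/fin.png',np.vstack([a,c]))
plan(486,-319,38.4,-3)"
```

```text
t 38.75 tcp [ 287.2 -500.2  353.5] jaw -2.6 tilt 0.03 open 41.1 F [ 0.6 -0.1  0.1] | shift [189.9 190.5 148.2] |307| yaw 0.008 (world -0.4 deg)
```

View pics/fin.png

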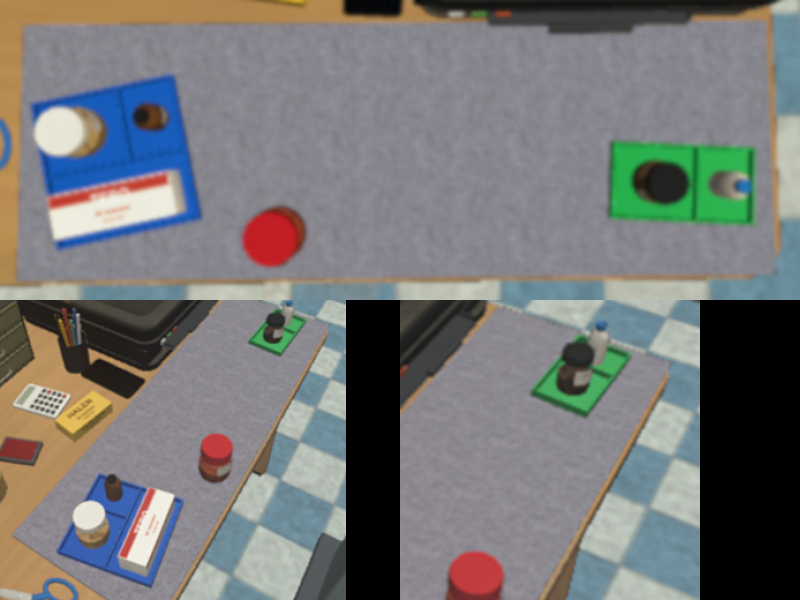

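The final view shows the carton, white jar and brown bottle in the blue wells, and the black jar and white bottle upright in the green wells. The red jar and yellow carton have not moved, and the arm is clear. Handing in.

```bash
python3 -c "
from plant import order
print(order.close_job())"
```

```text
the job is handed in; nothing more can be done
None
```

Both kits are made up and the job was handed in at about 39 s of robot time, against the 131 s limit. I placed the items in the order listed:
- **Blue tray:** carton in the long slot, white-capped jar in the wide well, brown bottle in the narrow well.
- **Green tray:** black-capped jar in the wide well, white bottle in the narrow well.

**Last checks:** The closing top and scene pictures show every item in its well, upright or flat. The red-capped jar and yellow carton look unmoved, and the gripper is clear. Each item touched the floor of its well at the expected height. The highest force I read was about 16 N on the wrist at placing; I read it only at the end of each move.

**Disagreements:**
- The wrist camera and top camera differed by about 2 to 3 mm, which I partly corrected for.
- I first took the carton's long side to lie along y. A close look showed it along x, and I corrected that before gripping.
- The jars gripped 2 to 3 mm narrower than their stated widths, but held firmly.

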